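# Move spent water filters from the polisher to the rinse rack

### The arm

A 7-joint arm with a two-finger parallel gripper is mounted at the origin on the work surface. World frame = base frame: x ahead of the robot, y to its left, z up, the work surface at z = 0. Lengths are in m, angles in rad, forces in N, time in s.
With the tool pointing down it reaches from about 0.4 to 0.85 m from the base axis. Payload 6.9 kg.
Tool frame: the origin (TCP) lies midway between the tips of the shut fingers; the grasp point (between the pads) lies behind it (ctrl.pinch_z is the z of the grasp point in the tool frame, in m); z points along the fingers, y is the direction in which the jaws open and shut (so a half turn about z gives the same grasp; the last joint's range is limited). The gripper opens to 85 mm and grips with 20 to 120 N. Pads are 22 mm wide; open, the fingers measure 114 mm over their backs; the gripper's body (76 mm by 85 mm) begins 54 mm behind the grasp point. The pads swing forward as they close: fully open they stand 13 mm farther back than shut.
Start: joints at [-1.091, 0.507, -0.238, 1.5, 0.126, 1.149, -0.155], TCP at [0.228, 0.582, 0.231] pointing down, gripper open.
Joint ranges: [-3.08, 3.08], [-0.24, 2.05], [-1.43, 1.35], [0, 2.5], [-1.52, 4.66], [0.17, 1.96], [-2.89, 2.89]. Speed limits (rad/s): [2.39, 2.39, 3.14, 3.14, 3.14, 3.14, 3.14].

### API

Orientations are given as a unit quaternion [w, x, y, z].
In Python, from station import ctrl, get_state, vision, ticket, models gives the robot as it stands. Calls block until the motion is done:
- ctrl.movep(position, orientation): joint-space move of the TCP to a pose.
- ctrl.movel(position, frame=None, max_speed=0.15): straight line of the TCP; frame=None keeps the orientation; max_speed is the mean speed in m/s.
- ctrl.set_joints(angles): joint-space move.
- ctrl.ungrasp() and ctrl.close_gripper(force=None): open the fingers fully, or close them until they stop; force is the grip in N (None keeps the last).
- ctrl.pause(seconds).
- ctrl.ik(position, orientation): joint angles nearest the present ones, or None.
- get_state(): the state.
- vision.grab_frame(name): name is "scene" or "top" or "wrist"; returns (picture, depth): 420x560x3 uint8, blue, green, red; 420x560 float32, m along the optical axis (not along the pixel's ray), 0 where there is no reading.
- vision.camera_info(name): a dict with "mtx" (3x3 intrinsics, pixels), "R" (3x3) and "t" (3): a world point X has camera coordinates R X + t; the wrist camera has in their place "hand_eye" (4x4, takes a point from camera to tool coordinates, whose origin is the TCP and whose axes are the flange's). Camera axes: x right, y down, z forward; pixel columns grow to the right and rows downward; lengths in m; the calibration is good to about 2 mm. A picture is of the moment at which its call begins: read the wrist's pose just before it. camera_info takes no time and is no camera call.
A pose or a line that the arm cannot do raises ctrl.Unreachable and nothing moves.
- ticket.close_job(): hands the job in, once; it reports no verdict.
Trained networks look in the newest picture that a camera, given by its name, has taken for a name from the list of things; names that differ only in an ending like _2 or _b are one class to them, and where a whole thing is asked for, a point or a joint stands for the part that bears it (a point fixed in the world has none). Each returns a list of dicts, best first, with "p" (0 to 1); they miss things now and then, are a little off and sometimes report something else, mostly with a low value. They report only what shows in the picture. A call takes as long as a camera call. They do not tell look-alikes from the thing itself.
- models.recognise(camera, target): "point" ([column, row] in pixels, amid what is visible of it).
- models.masks_of(camera, target): "mask" (420x560 bool, what is visible of it) and "point" ([column, row] in pixels, amid what is visible of it).
The state is a dict: "time": time; "qpos": joint angles; "qd": joint speeds; "tau": joint torques, N m; "tcp_pos": TCP position; "eef_rot": TCP orientation; "contact_force": force on the tool from outside, world axes, zero at the start; "wrist_torque": the same for the moment, N m; "width": finger opening in m.
Only numpy, scipy, OpenCV 4.12 (cv2) and the standard library are available. Lean on these libraries where they do the work, as an engineer would, in place of code of your own. Each camera call takes 0.05 s, during which the arm holds its last target.

### The job

Get the spent filter cartridges rinsing: shut the polisher's red feed lever before anything else, then push each latched cartridge in until it springs out, pull it free, and snap every cartridge - those from the bays and those lying on the bench - fully home into its own pair of clips on the rinse rack. When all are clipped in, and not before, push the blue rinse lever over to on; leave the beaker, jar, bottles, bowl and can where they stand.

Things in the scene. Friction and masses are not known exactly. Their poses are not given: they have to be found in the camera images.
- cart1_mid (a point): mid-point of a filter cartridge (on its axis, 20 mm above its underside; x axis = long axis, either way round): white round body 34 mm in diameter, 130 mm long overall, orange band near one end, black square caps 40 x 40 mm, 14 mm thick, on both ends, 0.13 to 0.23 kg. If present, starts latched in bay 1 of the polisher.
- cart2_mid (a point): mid-point of a filter cartridge (on its axis, 20 mm above its underside; x axis = long axis, either way round): white round body 34 mm in diameter, 130 mm long overall, orange band near one end, black square caps 40 x 40 mm, 14 mm thick, on both ends, 0.13 to 0.23 kg. If present, starts latched in bay 2 of the polisher.
- cart3_mid (a point): mid-point of a filter cartridge (on its axis, 20 mm above its underside; x axis = long axis, either way round): white round body 34 mm in diameter, 130 mm long overall, orange band near one end, black square caps 40 x 40 mm, 14 mm thick, on both ends, 0.13 to 0.23 kg. If present, starts lying loose on the bench.
- cart4_mid (a point): mid-point of a filter cartridge (on its axis, 20 mm above its underside; x axis = long axis, either way round): white round body 34 mm in diameter, 130 mm long overall, orange band near one end, black square caps 40 x 40 mm, 14 mm thick, on both ends, 0.13 to 0.23 kg. If present, starts lying loose on the bench.
- polisher: white and grey water polisher with blue rear block, fixed; origin on the bench midway between its two side-by-side bays, which run along its x. Casing x -85 to +105 mm, y -85 to +85 mm. Rims beside a cartridge's caps and the front wall are 62 mm high (flush with latched caps), beside its middle 88 mm only 50 mm high; rear block 78 mm.
- bay1_seat (a point): fixed point 42 mm above the bench where the mid-point of a cartridge latched in bay 1 lies (bay on the polisher's +y side, 45 mm from its middle); x axis along the bay. The cartridge only rests on the carriage, between orange ledges 8 mm high at its caps, and lifts straight off once sprung out; latched, its sides cannot be reached.
- bay2_seat (a point): the same point for bay 2, on the polisher's -y side (90 mm from bay 1). A bay that starts without a cartridge can be left as it is.
- bay1 (a joint): height of bay 1's sprung carriage, under the cartridge (m): 0 latched, -0.007 pressed fully down, +0.038 sprung out. Pressing the latched cartridge straight down at its middle by 5 to 7 mm (about 4 to 9 N, hard stop at 7 mm) frees the latch; when let go, the carriage lifts the cartridge 38 mm by its spring and stays up, so that its sides can be gripped.
- bay2 (a joint): the same for bay 2.
- feed_tip (a point): centre of the red ball (26 mm) of the feed lever, beside the polisher on its +y side; it swings in the polisher's x-z plane about a pivot 28 mm above the bench and 80 mm from the ball's centre, which is 108 mm above the bench at mid swing and 98 mm at both ends, 77 mm apart.
- feed (a joint): feed lever angle (rad): about 0 = open, ball leaning to the polisher's -x side (towards the robot); 1.0 = shut, ball pushed over to the +x side. Stays where left; about 1 N at the ball moves it.
- clip1 (a point): clip pair 1 of the rinse rack: where the mid-point of a snapped-in cartridge lies, 70 mm above the bench; x axis = cartridge's axis. Two blue sprung C-clips, open upward, each 12 mm wide, stand 36 mm either side along x and grip the round body between its caps (9 mm lengthwise play either way). Starts empty.
- clip2 (a point): clip pair 2, like pair 1, 80 mm beside it towards the rack's -y; starts empty. The flared mouth begins 29 mm above this point; the throat, 14 mm above it, is 26 mm wide and springs open. Pressing the cartridge straight down takes 8 to 20 N until it snaps in and rests on the grey saddles at this height.
- clip3 (a point): clip pair 3, like pair 1, 80 mm beside pair 2 towards the rack's -y; starts empty. The rack is fixed: white base plate 130 x 330 mm, 20 mm high, its middle between pairs 2 and 3; between the two clips of a pair there is nothing above the plate.
- clip4 (a point): clip pair 4, like pair 1, 80 mm beside pair 3 towards the rack's -y; starts empty.
- rinse_tip (a point): centre of the blue ball (26 mm) of the rinse lever, beside the rack on its -y side; same make as the feed lever, swinging in the rack's x-z plane.
- rinse (a joint): rinse lever angle (rad): about 0 = off, ball leaning to the rack's -x side (towards the robot); 1.0 = on, ball pushed over to the +x side. Stays where left; about 1 N at the ball moves it.
- beaker: glass beaker, 68 mm wide, 85 mm high; origin under its middle on the bench. Bystander: leave alone.
- jar: white jar with black lid, 64 mm wide, 80 mm high; origin under its middle on the bench. Bystander: leave alone.
- amber: amber bottle, 72 mm wide, 170 mm high, at the back; origin under its middle on the bench. Bystander: leave alone.
- white_bottle: white bottle with red cap, 72 mm wide, 160 mm high, at the back; origin under its middle on the bench. Bystander: leave alone.
- dish: white bowl, 110 mm wide, 30 mm high; origin under its middle on the bench. Bystander: leave alone.
- can: steel can, 70 mm wide, 110 mm high; origin under its middle on the bench. Bystander: leave alone.
Not all that is in view belongs to the job. What is shaped like the part that bears cart4_mid but yellow is not meant. Leave any brown look-alike of the part that bears cart2_mid alone.

How it is judged:
By the outcome, as a careful person would: the job done as asked, in the order asked, and still so for the second after the job is handed in, with the robot touching nothing.
Of cart1, cart2, cart3, cart4 only 3 to 4 are there at a start; the rules pass over those that are not, and their reading is None.
At some moment in a run one of cart3, cart4 may be knocked a few centimetres aside while the robot is not near it.
Once in a run the grip may slacken for a moment while it holds something.
It also fails if it takes over 210 s, if anything falls off the work surface, if the arm or the gripper's body presses on something with over 40 N, if the wrist force passes 120 N, or if a joint passes its speed limit or range.

## Working session

There is one attempt and no reset: what is moved stays moved. The work goes in short steps, each a Python script; the robot and the scene stay as the last script left them, time stands still between calls to the robot, and variables do not carry over. Pictures are saved under pics/ and viewed, and the job is handed in when it is done.

```bash
ls; mkdir -p pics
python3 - <<'E'
from station import ctrl, get_state, vision
import cv2,numpy as np
for n in ["scene","top","wrist"]:
    im,d=vision.grab_frame(n); cv2.imwrite(f"pics/a_{n}.png",im)
    print(n,{k:np.round(v,3).tolist() for k,v in vision.camera_info(n).items()})
print(get_state()); print(ctrl.pinch_z)
E
```

```text
pics
scene {'mtx': [[400.916, 0.0, 281.345], [0.0, 400.916, 212.559], [0.0, 0.0, 1.0]], 'R': [[-0.384, 0.923, 0.008], [0.568, 0.243, -0.787], [-0.728, -0.297, -0.617]], 't': [0.212, -0.216, 1.597]}
top {'mtx': [[487.625, 0.0, 283.507], [0.0, 487.625, 216.636], [0.0, 0.0, 1.0]], 'R': [[-0.001, -1.0, -0.003], [-0.988, 0.002, -0.152], [0.152, 0.003, -0.988]], 't': [0.015, 0.534, 1.626]}
wrist {'mtx': [[347.4, 0.0, 280.786], [0.0, 347.4, 214.259], [0.0, 0.0, 1.0]], 'hand_eye': [[-0.0, -0.965, -0.261, 0.066], [1.0, 0.0, -0.001, -0.001], [0.001, -0.261, 0.965, -0.143], [0.0, 0.0, 0.0, 1.0]]}
{'time': 0.15, 'qpos': array([-1.09149444,  0.50813899, -0.23751635,  1.50087041,  0.12567842,
        1.14892131, -0.15481314]), 'qd': array([ 0.00124344,  0.00054182,  0.00081143, -0.00308013, -0.00070109,
        0.00038684, -0.00041249]), 'tau': array([-2.52698424e-03, -6.21025872e+01, -2.18911082e+00, -2.49839902e+01,
        1.27935180e-02,  9.27037792e-03, -1.02173097e-07]), 'tcp_pos': array([0.22815565, 0.5814663 , 0.23064343]), 'eef_rot': array([-1.18198873e-04,  1.85835351e-01,  9.82580665e-01, -6.67499039e-04]), 'contact_force': array([-0.17134713,  0.37851174, -0.78176919]), 'wrist_torque': array([-0.01312488, -0.00908133, -0.00157459]), 'width': 0.08559430068009688}
-0.0187
```

View pics/a_scene.png

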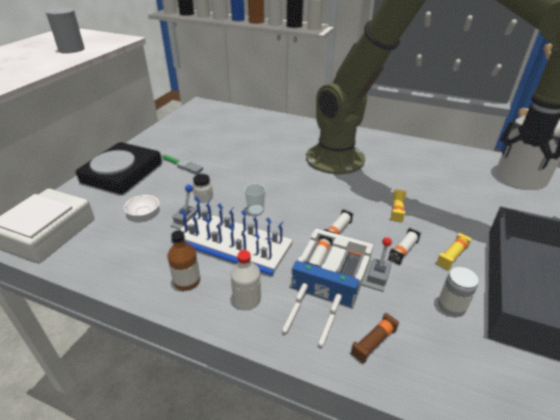

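View pics/a_top.png

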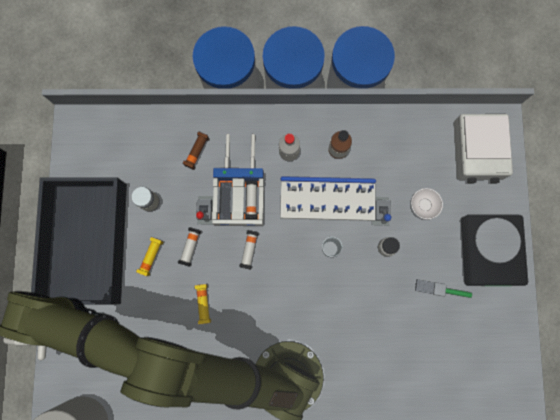

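```bash
cat > h.py <<'E'
from station import ctrl, get_state, vision, ticket, models
import cv2,numpy as np
def proj_pts(n,px,depth):
    ci=vision.camera_info(n); K=ci["mtx"]; px=np.atleast_2d(px).astype(float)
    depth=np.atleast_1d(depth)
    c=np.c_[(px[:,0]-K[0,2])/K[0,0]*depth,(px[:,1]-K[1,2])/K[1,1]*depth,depth]
    return (c-ci["t"])@np.asarray(ci["R"])
def at_z(n,px,z):
    ci=vision.camera_info(n); K=np.asarray(ci["mtx"]);R=np.asarray(ci["R"]);t=np.asarray(ci["t"])
    r=R.T@np.array([(px[0]-K[0,2])/K[0,0],(px[1]-K[1,2])/K[1,1],1.]); o=-R.T@t
    return o+r*(z-o[2])/r[2]
E
python3 - <<'E'
from h import *
im,d=vision.grab_frame("top")
np.save("topd.npy",d)
c=im[120:280,180:400]; cv2.imwrite("pics/b_top.png",cv2.resize(c,None,fx=3.6,fy=3.6,interpolation=cv2.INTER_CUBIC))
for t in ["cart2_mid","polisher","feed_tip","rinse_tip","clip1","clip2"]:
    r=models.masks_of("top",t)
    for q in r[:6]:
        m=q["mask"]; ys,xs=np.nonzero(m&(d>0))
        P=proj_pts("top",np.c_[xs,ys],d[ys,xs])
        print(t,round(q["p"],2),np.round(q["point"],1),m.sum(),np.round(np.median(P,0),4),np.round(P[:,2].max(),3))
        np.save(f"m_{t}_{int(q['point'][0])}.npy",m)
E
```

```text
cart2_mid 0.96 [251.  200.7] 337 [0.586  0.1249 0.0582] 0.07
cart2_mid 0.68 [196.2 146.1] 398 [0.7716 0.3223 0.034 ] 0.051
polisher 0.71 [228.3 197.7] 3211 [0.6041 0.1986 0.0483] 0.121
feed_tip 0.46 [199.8 213.3] 58 [0.5327 0.2886 0.1089] 0.121
clip1 0.7 [332.5 198.4] 4493 [ 0.596  -0.1545  0.0206] 0.118
clip1 0.37 [422.3 204.6] 750 [ 0.5846 -0.4841  0.0151] 0.042
clip2 0.7 [332.5 198.4] 4493 [ 0.596  -0.1545  0.0206] 0.118
clip2 0.37 [422.3 204.6] 750 [ 0.5846 -0.4841  0.0151] 0.042
```

View pics/b_top.png

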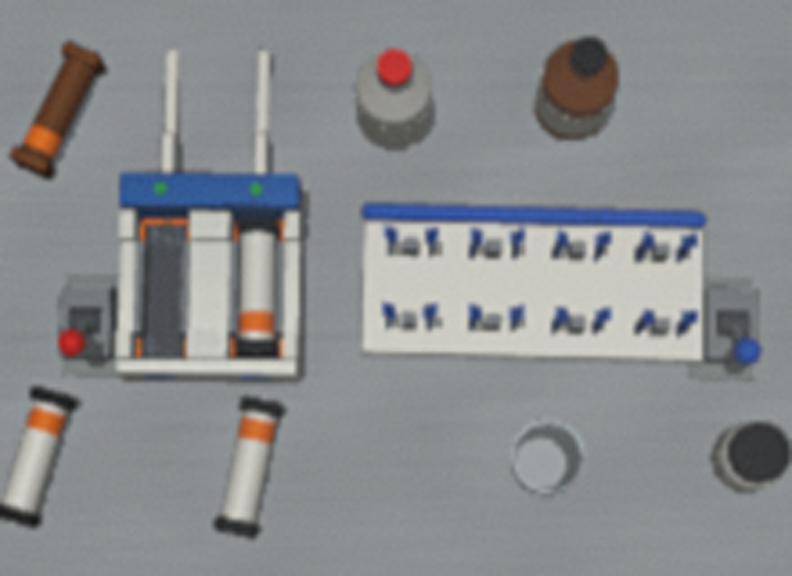

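```bash
cat >> h.py <<'E'
from scipy.spatial.transform import Rotation as Ro
def quat(yaw=0.):  # tool down; yaw: jaws y axis = world y rotated by yaw
    # R = Rz(yaw)*diag(-1,1,-1)
    q=(Ro.from_euler('z',yaw)*Ro.from_matrix(np.diag([-1.,1,-1]))).as_quat()
    return [q[3],q[0],q[1],q[2]]
def wrist():
    s=get_state(); im,d=vision.grab_frame("wrist")
    q=s["eef_rot"]; T=np.eye(4); T[:3,:3]=Ro.from_quat([q[1],q[2],q[3],q[0]]).as_matrix(); T[:3,3]=s["tcp_pos"]
    return im,d,T@np.asarray(vision.camera_info("wrist")["hand_eye"])
def wpts(T,px,dep):
    K=np.asarray(vision.camera_info("wrist")["mtx"]); px=np.atleast_2d(px).astype(float); dep=np.atleast_1d(dep)
    c=np.c_[(px[:,0]-K[0,2])/K[0,0]*dep,(px[:,1]-K[1,2])/K[1,1]*dep,dep]
    return c@T[:3,:3].T+T[:3,3]
def wat(T,px,z):
    a=wpts(T,px,1.)[0]; o=T[:3,3]; r=a-o
    return o+r*(z-o[2])/r[2]
def wproj(T,P):
    K=np.asarray(vision.camera_info("wrist")["mtx"]); c=(np.atleast_2d(P)-T[:3,3])@T[:3,:3]
    return np.c_[c[:,0]/c[:,2]*K[0,0]+K[0,2],c[:,1]/c[:,2]*K[1,1]+K[1,2]]
def st(m=""):
    s=get_state(); print(m,"t",round(s["time"],2),"tcp",np.round(s["tcp_pos"],4),"F",np.round(s["contact_force"],1),"w",round(s["width"],4))
E
python3 - <<'E'
from h import *
ctrl.movep([0.45,0.2,0.33],quat(0)); st()
im,d,T=wrist(); np.savez("w1.npz",im=im,d=d,T=T); cv2.imwrite("pics/w1.png",im)
ctrl.movep([0.45,-0.12,0.33],quat(0)); st()
im,d,T=wrist(); np.savez("w2.npz",im=im,d=d,T=T); cv2.imwrite("pics/w2.png",im)
E
```

```text
t 2.16 tcp [0.4497 0.201  0.3298] F [-0.2 -0.1 -0.8] w 0.0853
 t 3.42 tcp [ 0.4505 -0.1184  0.3299] F [ 0.4  0.5 -0. ] w 0.0854
```

View pics/w1.png

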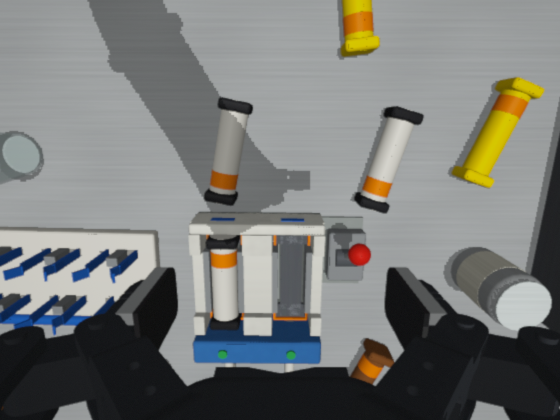

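View pics/w2.png

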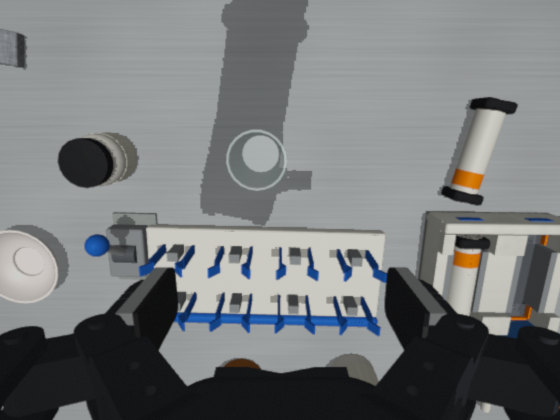

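Run:
```python
from h import *
def load(f):
    a=np.load(f); im,d,T=a["im"],a["d"],a["T"]; v,u=np.mgrid[:420,:560]
    P=wpts(T,np.c_[u.ravel(),v.ravel()],d.ravel()).reshape(420,560,3); P[d==0]=np.nan
    return im,d,T,P
def rect(P2):
    r=cv2.minAreaRect(np.float32(P2*1000)); return np.round(r[0],1),np.round(r[1],1),round(r[2],2)
im,d,T,P=load("w1.npz"); hsv=cv2.cvtColor(im,cv2.COLOR_BGR2HSV)
print("bench z",np.nanmedian(P[50:90,130:300,2]))
red=((hsv[...,0]<4)|(hsv[...,0]>175))&(hsv[...,1]>180)&(hsv[...,2]>100); red[:, :330]=0
ys,xs=np.nonzero(red); print("red",red.sum(),xs.mean(),ys.mean(),"plane",wat(T,[xs.mean(),ys.mean()],0.098),np.nanmedian(P[red],0))
z=P[...,2]
# polisher top at .062
m=(z>.053)&(z<.070); m[:200]=0;m[340:]=0;m[:,:185]=0;m[:,328:]=0
n,l,s,c=cv2.connectedComponentsWithStats(m.astype(np.uint8))
for i in range(1,n):
    if s[i,4]>100: print("pol",s[i],rect(P[l==i][:,:2]),np.median(P[l==i][:,2]))
# carts: above bench
for name,f,(x0,y0,x1,y1) in [("A","w1",(345,95,430,215)),("B","w1",(195,90,262,206))]:
    m=np.zeros(z.shape,bool); m[y0:y1,x0:x1]=(z>.012)[y0:y1,x0:x1]
    n,l,s,c=cv2.connectedComponentsWithStats(m.astype(np.uint8)); i=1+np.argmax(s[1:,4]); Q=P[l==i]
    print(name,s[i],rect(Q[:,:2]),rect(Q[Q[:,2]>.03][:,:2]),np.percentile(Q[:,2],[5,50,99]))
# bay cart
m=np.zeros(z.shape,bool); m[232:330,205:243]=(z>.051)[232:330,205:243]; 
print("bay2",rect(P[m][:,:2]))
im,d,T,P=load("w2.npz"); z=P[...,2]; hsv=cv2.cvtColor(im,cv2.COLOR_BGR2HSV)
blue=(hsv[...,0]>100)&(hsv[...,0]<130)&(hsv[...,1]>150)
m=blue.copy(); m[:, 115:]=0;m[:225]=0;m[262:]=0; ys,xs=np.nonzero(m); print("rinse",m.sum(),xs.mean(),ys.mean(),wat(T,[xs.mean(),ys.mean()],.098),np.nanmedian(P[m],0))
m=(z>.012)&(z<.03); m[:215]=0;m[:,:100]=0;m[:,395:]=0;m[345:]=0
n,l,s,c=cv2.connectedComponentsWithStats(m.astype(np.uint8)); i=1+np.argmax(s[1:,4]);print("plate",s[i],rect(P[l==i][:,:2]))
m=blue&(z>.085)&(z<.13); m[:,:130]=0
n,l,s,c=cv2.connectedComponentsWithStats(m.astype(np.uint8))
for i in range(1,n):
    if s[i,4]>5: q=P[l==i]; print("clip",s[i],np.round(q.mean(0),4),np.round(q[:,2].max(),4))
```

```text
bench z 0.0005181123654998399
red 352 359.0369318181818 254.26420454545453 plane [0.53249869 0.29076736 0.098     ] [0.52719348 0.2875399  0.11065909]
pol [ 188  222  137   35 2770] (array([528.1, 169.5]), array([170.4,  42. ]), 89.39) 0.06187250781280179
pol [ 193  237  128  103 3895] (array([596.8, 169.5]), array([170.1, 138.4]), 88.88) 0.060345477967881034
A [ 355  106   69  108 3062] (array([433. , 335.8]), array([ 40.4, 130.1]), 73.75) (array([433. , 335.8]), array([ 40.1, 130.1]), 73.6) [0.02320061 0.03585323 0.04147192]
B [ 204   97   49  109 2958] (array([423.3, 132.2]), array([ 40.1, 130. ]), 78.54) (array([423.3, 132.2]), array([ 40.1, 130. ]), 78.54) [0.0262384  0.03611214 0.04152405]
bay2 (array([588.2, 124.9]), array([ 49.4, 145. ]), 86.84)
rinse 394 96.50507614213198 245.0710659898477 [ 0.52275466 -0.32977712  0.098     ] [ 0.51914995 -0.32447117  0.10775574]
plate [  107   225   278   102 16745] (array([ 603.1, -164. ]), array([381.2, 149.2]), 88.53)
clip [139 262  15  14 125] [ 0.5542 -0.2786  0.0926] 0.1005
clip [175 263   7  13  52] [ 0.5537 -0.2397  0.0946] 0.1001
clip [208 264  12  13  90] [ 0.5559 -0.1984  0.0925] 0.1007
clip [242 265   8  13  73] [ 0.5562 -0.1604  0.0939] 0.1003
clip [277 266   8  13  71] [ 0.558  -0.119   0.0932] 0.1004
clip [308 267  10  13  88] [ 0.5589 -0.0812  0.0932] 0.1
clip [344 268   7  13  58] [ 0.5592 -0.0399  0.0939] 0.1011
clip [373 268  13  14 108] [ 0.5612 -0.0013  0.0932] 0.1009
clip [178 317   7  13  54] [ 0.6254 -0.2419  0.094 ] 0.1011
clip [209 318  12  13  94] [ 0.6277 -0.2006  0.0923] 0.1004
clip [241 318   9  14  77] [ 0.6282 -0.1625  0.0933] 0.1002
clip [275 319   9  14  78] [ 0.6296 -0.121   0.0927] 0.0998
clip [304 320  11  14  92] [ 0.6305 -0.083   0.0931] 0.1005
clip [340 321   8  13  62] [ 0.6312 -0.0416  0.0934] 0.1
clip [368 321  12  14 102] [ 0.6328 -0.0033  0.0928] 0.0996
```

Run:
```python
from h import *
ctrl.close_gripper(30)
ctrl.movep([0.475,0.291,0.2],quat(0)); st()
ctrl.movel([0.475,0.291,0.09]); st()
ctrl.movel([0.586,0.291,0.09],max_speed=.1); st()
ctrl.movel([0.591,0.291,0.09],max_speed=.03); st()
ctrl.movel([0.56,0.291,0.09]); ctrl.movel([0.5,0.25,0.3],max_speed=.3);
im,d,T=wrist(); np.savez("w3.npz",im=im,d=d,T=T); cv2.imwrite("pics/w3.png",im); st()
```

```text
t 5.83 tcp [0.4759 0.2896 0.2003] F [ 0.4 -0.1  0.1] w 0.0004
 t 6.72 tcp [0.4756 0.2912 0.0908] F [-0.1 -0.4 -0.2] w -0.0001
 t 7.97 tcp [0.5794 0.2905 0.0895] F [-20.   -3.3  12.2] w -0.0
 t 8.29 tcp [0.5798 0.2905 0.0894] F [-33.6  -6.6  21.9] w -0.0002
 t 9.59 tcp [0.4999 0.2497 0.298 ] F [ 0.4 -0.3 -0.3] w -0.0001
```

View pics/w3.png

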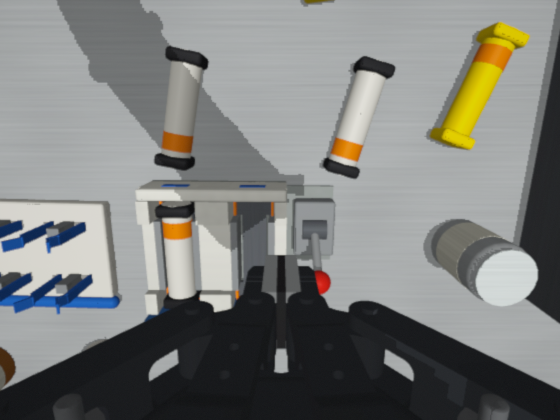

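Run:
```python
from h import *
a=np.load("w3.npz");T=a["T"]
print(wat(T,[320,282],.098))
a=np.load("w1.npz");T=a["T"]
for px in [(223,237),(226,328),(208,285),(238,285)]: print(px,wat(T,px,.062))
x,y=0.592,0.1245
ctrl.movep([x,y,0.16],quat(0)); ctrl.movel([x,y,0.065],max_speed=.1); st()
z=.0605
while True:
    ctrl.movel([x,y,z],max_speed=.03); ctrl.pause(.1); st(z)
    F=get_state()["contact_force"][2]
    if F>12 or z<.0505: break
    z-=.0015
ctrl.movel([x,y,0.13],max_speed=.1); ctrl.movel([0.46,y,.3],max_speed=.3)
im,d,T=wrist(); np.savez("w4.npz",im=im,d=d,T=T); cv2.imwrite("pics/w4.png",im); st()
```

```text
[0.60240965 0.29112582 0.098     ]
(223, 237) [0.52398605 0.12845776 0.062     ]
(226, 328) [0.65292408 0.12705567 0.062     ]
(208, 285) [0.58961389 0.10625363 0.062     ]
(238, 285) [0.58957136 0.14513401 0.062     ]
 t 11.54 tcp [0.5925 0.1247 0.0657] F [0.1 0.1 0.3] w 0.0001
0.0605 t 11.94 tcp [0.5921 0.1245 0.0606] F [ 0.9 -0.6  0.1] w 0.0004
0.059 t 12.29 tcp [0.5922 0.1246 0.0593] F [-0.6 -0.4  3.3] w -0.0001
0.057499999999999996 t 12.64 tcp [0.5922 0.1246 0.0577] F [ 0.6 -0.5  5. ] w -0.0002
0.055999999999999994 t 12.99 tcp [0.5922 0.1246 0.0565] F [-0.9 -0.3  6.9] w 0.0001
0.05449999999999999 t 13.34 tcp [0.5922 0.1246 0.055 ] F [-0.7  0.9  6.9] w 0.0001
0.05299999999999999 t 13.69 tcp [0.5922 0.1246 0.0536] F [-1.2 -0.1  7.4] w -0.0002
0.05149999999999999 t 14.04 tcp [0.5922 0.1246 0.052 ] F [-1.1 -0.1  8.1] w 0.0002
0.04999999999999999 t 14.39 tcp [0.5922 0.1246 0.0519] F [-6.1 -1.9 19.3] w 0.0001
 t 16.26 tcp [0.4602 0.1241 0.2983] F [ 0.5 -0.4 -0.2] w 0.0001
```

View pics/w4.png

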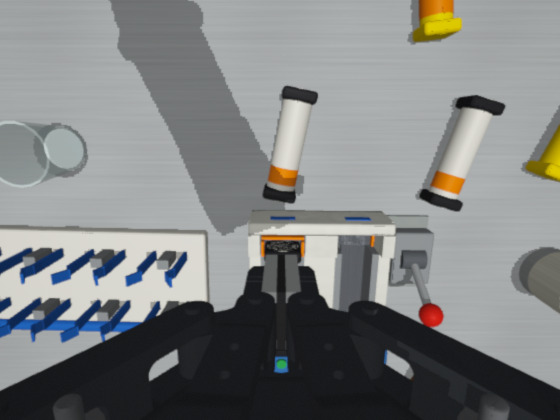

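Run:
```python
from h import *
ctrl.ungrasp()
im,d,T=wrist(); cv2.imwrite("pics/w5.png",im)
v,u=np.mgrid[:420,:560]; P=wpts(T,np.c_[u.ravel(),v.ravel()],d.ravel()).reshape(420,560,3)
m=(P[...,2]>.086)&(abs(P[...,1]-.125)<.03)&(P[...,0]>.5)&(P[...,0]<.68); Q=P[m]; print(m.sum(),np.percentile(Q,[1,50,99],axis=0).round(4), cv2.minAreaRect(np.float32(Q[:,:2]*1000)))
```

```text
3224 [[0.5272 0.1057 0.0865]
 [0.5868 0.1241 0.0959]
 [0.6538 0.1425 0.1009]] ((591.4121704101562, 123.79299926757812), (39.928306579589844, 129.35321044921875), 89.16681671142578)
```

View pics/w5.png

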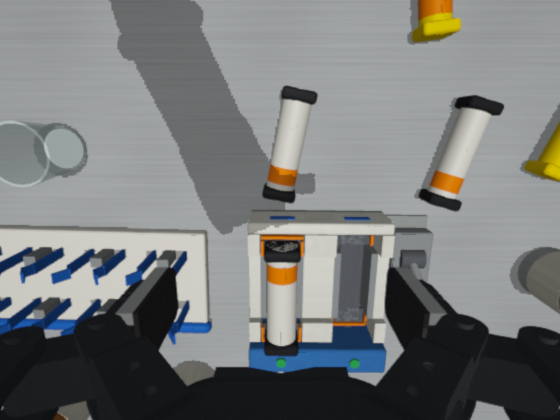

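```bash
cat >> h.py <<'E'
CL={1:(.5961,-.0215),2:(.5943,-.1011),3:(.5920,-.1805),4:(.590,-.261)}
def look(f,arg=None):
    im,d,T=wrist(); cv2.imwrite(f"pics/{f}.png",im); np.savez(f+".npz",im=im,d=d,T=T)
    v,u=np.mgrid[:420,:560]; P=wpts(T,np.c_[u.ravel(),v.ravel()],d.ravel()).reshape(420,560,3); P[d==0]=np.nan
    return im,P
def pick(x,y,axis_z,k,yaw,lift=.2):
    ctrl.movep([x,y,axis_z-k+.09],quat(yaw)); ctrl.movel([x,y,axis_z-k],max_speed=.12); st("at")
    ctrl.close_gripper(70); ctrl.pause(.2); st("grip")
    ctrl.movel([x,y,lift],max_speed=.15); st("lift")
E
python3 - <<'E'
from h import *
pick(.5914,.1238,.080,.020,-.0145)
x,y=CL[1]
ctrl.movep([x,y,.2],quat(-.026)); st("over")
im,P=look("w6")
E
```

```text
at t 18.81 tcp [0.5919 0.124  0.061 ] F [-0.3 -0.7 -0.9] w 0.0854
grip t 19.55 tcp [0.5916 0.1239 0.0602] F [ 0.4 -0.7  3. ] w 0.032
lift t 20.63 tcp [0.5907 0.1235 0.1989] F [ 0.8 -0.  -2.1] w 0.0321
over t 21.27 tcp [ 0.5957 -0.0223  0.1992] F [-0.6  0.5 -1.9] w 0.0319
```

View pics/w6.png

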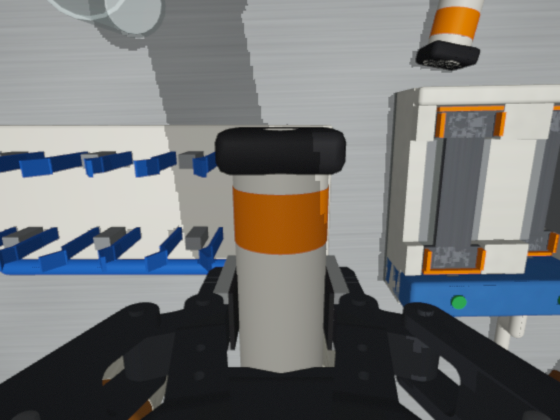

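```bash
cat >> h.py <<'E'
def insert(n,k,yaw=-.026):
    x,y=CL[n]
    ctrl.movel([x,y,.115-k],max_speed=.15); st("pre")
    z=.115
    while z>.066:
        z-=.006
        ctrl.movel([x,y,z-k],max_speed=.06); s=get_state(); F=s["contact_force"]
        print(round(z,3),np.round(s["tcp_pos"]+[0,0,k],4),np.round(F,1),round(s["width"],4))
        if F[2]>32: break
def press(n):
    x,y=CL[n]
    ctrl.close_gripper(30); ctrl.movel([x,y,.095],max_speed=.12)
    z=.0905
    while z>.081:
        z-=.0015
        ctrl.movel([x,y,z],max_speed=.04); s=get_state(); F=s["contact_force"]
        print("press",round(z,4),np.round(s["tcp_pos"][2],4),np.round(F,1))
        if F[2]>26: break
    ctrl.movel([x,y,.14],max_speed=.2)
E
python3 - <<'E'
from h import *
insert(1,.020)
E
```

```text
pre t 22.17 tcp [ 0.5967 -0.021   0.0957] F [-0.3 -0.5 -0.7] w 0.0323
0.109 [ 0.5961 -0.0215  0.1093] [-0.9  0.1 -2. ] 0.0326
0.103 [ 0.5958 -0.0216  0.1027] [ 0.2  0.2 -2.1] 0.0319
0.097 [ 0.596  -0.0212  0.0966] [-0.4  1.3 -1. ] 0.0321
0.091 [ 0.5965 -0.0213  0.0909] [ 1.9  1.3 -0.6] 0.032
0.085 [ 0.5962 -0.0214  0.0846] [ 2.7  1.4 -3.5] 0.0324
0.079 [ 0.5954 -0.0214  0.0781] [ 2.3  1.4 -5.1] 0.0325
0.073 [ 0.5953 -0.0216  0.0724] [-0.8  1.6 -3.2] 0.0326
0.067 [ 0.5967 -0.0209  0.0697] [-5.9  2.1 21.5] 0.0319
0.061 [ 0.5996 -0.0214  0.067 ] [-8.5  1.5 42.4] 0.0324
```

Run:
```python
from h import *
x,y=CL[1]
ctrl.movel([x,y,.050],max_speed=.05); st()
ctrl.ungrasp(); st(); ctrl.movel([x,y,.14],max_speed=.15); press(1)
ctrl.movel([.46,.1,.33],max_speed=.3); ctrl.ungrasp(); im,P=look("w7"); st()
```

```text
t 24.75 tcp [ 0.596  -0.0215  0.0498] F [ 0.5  1.3 -2.2] w 0.032
 t 25.32 tcp [ 0.5961 -0.0216  0.0499] F [0.4 0.3 0.2] w 0.0852
press 0.089 0.0892 [ 0.7  0.1 -0.1]
press 0.0875 0.0876 [-0.8 -0.4  0.5]
press 0.086 0.0869 [-2.6 -0.   7.6]
press 0.0845 0.0868 [-5.6 -0.  18.9]
press 0.083 0.0866 [-9.9 -0.4 30.1]
 t 30.95 tcp [0.46   0.1    0.3301] F [ 0.7 -0.2  0.7] w 0.0854
```

View pics/w7.png

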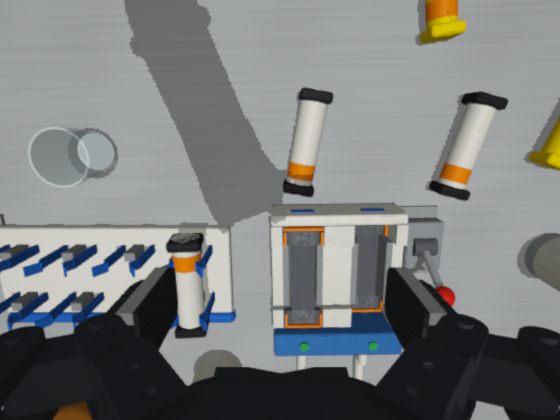

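```bash
cat >> h.py <<'E'
def meas(P,guess,r=.09,zmin=.012,zmax=.05):
    z=P[...,2]; m=(z>zmin)&(z<zmax)&(np.hypot(P[...,0]-guess[0],P[...,1]-guess[1])<r)
    n,l,s,c=cv2.connectedComponentsWithStats(m.astype(np.uint8)); i=1+np.argmax(s[1:,4]); Q=P[l==i][:,:2]
    b=cv2.minAreaRect(np.float32(Q*1000)); B=cv2.boxPoints(b)/1000; e=[B[1]-B[0],B[2]-B[1]]; e=max(e,key=np.linalg.norm)
    a=np.arctan2(e[1],e[0]); a=(a+np.pi/2)%np.pi-np.pi/2
    print("meas",np.round(b[0],1),np.round(b[1],1),round(a,4),len(Q)); return np.array(b[0])/1000,a
E
python3 - <<'E'
from h import *
a=np.load("w7.npz");v,u=np.mgrid[:420,:560]; P=wpts(a["T"],np.c_[u.ravel(),v.ravel()],a["d"].ravel()).reshape(420,560,3)
meas(P,(.433,.336),.08)
c,yaw=meas(P,(.423,.132),.08)
k=.016
pick(c[0],c[1],.020,k,yaw,lift=.19)
x,y=CL[2]
ctrl.movep([x,y,.19],quat(-.026)); st("over")
im,P=look("w8")
E
```

```text
meas [432.8 335.2] [ 39.6 130. ] -0.2815 3431
meas [423.4 132.1] [ 39.8 130. ] -0.1988 2978
at t 32.8 tcp [0.4239 0.1322 0.0046] F [ 0.1  1.  -0.3] w 0.0856
grip t 33.54 tcp [0.4237 0.1322 0.0047] F [-0.7 -0.9  8.7] w 0.0319
lift t 34.93 tcp [0.4228 0.1319 0.1893] F [-0.6 -0.3 -3.1] w 0.0322
over t 36.05 tcp [ 0.5939 -0.099   0.1897] F [ 0.2 -0.  -2.4] w 0.0321
```

View pics/w8.png

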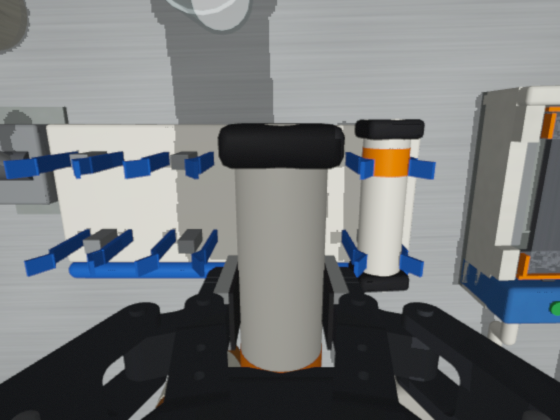

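Run:
```python
from h import *
insert(2,.016)
x,y=CL[2]
ctrl.movel([x,y,.055],max_speed=.05); st()
ctrl.ungrasp(); st(); ctrl.movel([x,y,.14],max_speed=.15); press(2)
ctrl.movel([.43,.22,.33],max_speed=.3); ctrl.ungrasp(); im,P=look("w9"); st()
c,yaw=meas(P,(.433,.336),.1)
```

```text
pre t 36.86 tcp [ 0.5949 -0.1007  0.0999] F [ 0.   0.3 -1.9] w 0.0318
0.109 [ 0.5944 -0.1011  0.1093] [-0.6  0.1 -1.9] 0.0321
0.103 [ 0.594  -0.1011  0.1026] [-0.2 -0.5 -1.7] 0.032
0.097 [ 0.5942 -0.1007  0.0966] [-0.   0.9 -2.4] 0.0322
0.091 [ 0.5947 -0.1009  0.0908] [ 1.3  0.9 -1.7] 0.0318
0.085 [ 0.5943 -0.101   0.0844] [ 2.9  1.5 -4.4] 0.0321
0.079 [ 0.5935 -0.101   0.078 ] [ 2.   0.8 -6.8] 0.0322
0.073 [ 0.5935 -0.1011  0.0724] [-0.   1.5 -3.9] 0.0318
0.067 [ 0.5946 -0.1013  0.0704] [-10.1   1.3  27.2] 0.0324
0.061 [ 0.5974 -0.1013  0.0678] [-10.9   2.6  48.6] 0.0317
 t 39.46 tcp [ 0.5942 -0.1012  0.0547] F [ 0.7  0.8 -2.2] w 0.0315
 t 40.02 tcp [ 0.5943 -0.1011  0.055 ] F [-0.6  0.1 -0.4] w 0.0852
press 0.089 0.0892 [-0.7  0.   0.2]
press 0.0875 0.0876 [-0.4  0.5  0.4]
press 0.086 0.0869 [-2.   0.   6.9]
press 0.0845 0.0867 [-5.7 -0.4 17.9]
press 0.083 0.0866 [-9.3  0.8 28.8]
 t 46.11 tcp [0.43 0.22 0.33] F [0.4 0.  0. ] w 0.0854
meas [405.5 320.9] [ 40.  129.9] -0.2852 3040
```

View pics/w9.png

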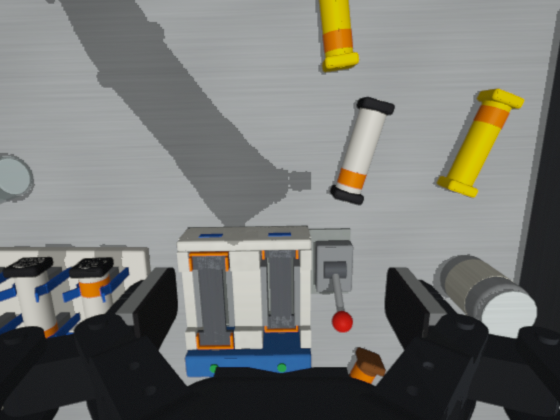

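```bash
sed -i 's/F\[2\]>32/F[2]>15/' h.py
python3 - <<'E'
from h import *
a=np.load("w9.npz");v,u=np.mgrid[:420,:560]; P=wpts(a["T"],np.c_[u.ravel(),v.ravel()],a["d"].ravel()).reshape(420,560,3)
c,yaw=meas(P,(.4055,.321),.08)
k=.015
pick(c[0],c[1],.020,k,yaw,lift=.19)
x,y=CL[3]
ctrl.movep([.5,.1,.2],quat(-.026)); ctrl.movep([x,y,.19],quat(-.026)); st("over")
im,P=look("w10")
E
```

```text
meas [405.5 320.9] [ 40.  129.9] -0.2852 3040
at t 48.02 tcp [0.4059 0.3212 0.0057] F [-0.2  0.9  0.1] w 0.0855
grip t 48.76 tcp [0.4057 0.3212 0.0057] F [-0.6  0.4  5.8] w 0.0322
lift t 50.14 tcp [0.4051 0.3205 0.1892] F [ 0.4  0.  -1.5] w 0.0321
over t 52.23 tcp [ 0.5924 -0.1775  0.1901] F [ 0.2  1.  -2. ] w 0.032
```

View pics/w10.png

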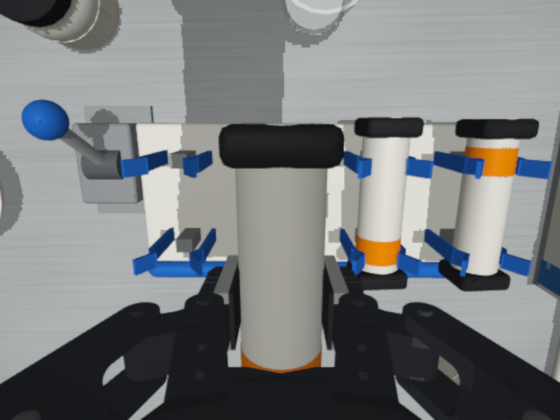

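Run:
```python
from h import *
insert(3,.015)
x,y=CL[3]
ctrl.movel([x,y,.056],max_speed=.05); st()
ctrl.ungrasp(); st(); ctrl.movel([x,y,.14],max_speed=.15); press(3)
ctrl.movel([.45,-.2,.33],max_speed=.3); im,P=look("w11"); st()
a=np.load("w2.npz"); print("jar",wat(a["T"],(87,162),.08), wat(a["T"],(60,162),.08),wat(a["T"],(87,186),.08))
hsv=cv2.cvtColor(im,cv2.COLOR_BGR2HSV)
for i in (1,2,3):
    c=CL[i]; m=(P[...,2]>.075)&(abs(P[...,1]-c[1])<.021)&(abs(P[...,0]-c[0])<.08)&(hsv[...,2]<60)
    print(i,m.sum(),np.percentile(P[m],[2,98],axis=0).round(4).tolist())
```

```text
pre t 53.02 tcp [ 0.5927 -0.1801  0.1009] F [-0.1  0.3 -1.2] w 0.0318
0.109 [ 0.5921 -0.1805  0.1093] [-0.4  0.3 -1.9] 0.0323
0.103 [ 0.5917 -0.1805  0.1026] [-0.  -0.1 -2.9] 0.032
0.097 [ 0.5919 -0.1803  0.0966] [ 0.2  0.3 -2.2] 0.0323
0.091 [ 0.5924 -0.1804  0.0908] [ 1.8  0.4 -1.9] 0.032
0.085 [ 0.592  -0.1804  0.0845] [ 2.9  0.2 -5. ] 0.0318
0.079 [ 0.5913 -0.1804  0.078 ] [ 0.7  1.4 -6.3] 0.0321
0.073 [ 0.5913 -0.1805  0.0725] [-0.4  0.3 -2.1] 0.0317
0.067 [ 0.5924 -0.1807  0.0705] [-7.8  2.1 26.1] 0.0322
 t 55.27 tcp [ 0.5922 -0.1806  0.0561] F [ 0.1  0.6 -2.9] w 0.0317
 t 55.84 tcp [ 0.592  -0.1805  0.056 ] F [ 0.6  0.2 -0.1] w 0.0852
press 0.089 0.0892 [-0.5 -0.8  0.4]
press 0.0875 0.0876 [0.6 0.9 1. ]
press 0.086 0.087 [-2.6 -0.9  7.7]
press 0.0845 0.0868 [-5.5  0.4 17. ]
press 0.083 0.0866 [-9.   0.6 27.7]
 t 60.57 tcp [ 0.4501 -0.1995  0.3281] F [ 0.3  0.3 -0.1] w 0.0003
jar [ 0.43017243 -0.33703977  0.08      ] [ 0.43023611 -0.3674089   0.08      ] [ 0.4575563  -0.34096937  0.08      ]
1 445 [[0.5279, -0.0398, 0.0761], [0.6447, -0.0029, 0.092]]
2 338 [[0.5254, -0.1187, 0.0782], [0.5358, -0.0819, 0.092]]
3 374 [[0.526, -0.1984, 0.076], [0.5369, -0.1629, 0.0913]]
```

View pics/w11.png

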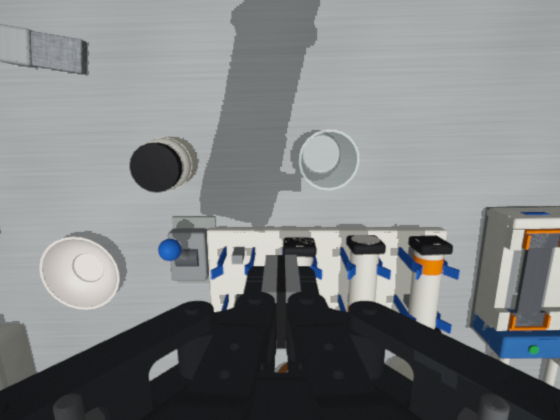

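Run:
```python
from h import *
a=np.load("w11.npz"); b=wat(a["T"],(170,250),.098); print(b)
bx,by=(.5228+b[0])/2,(-.3298+b[1])/2; print(bx,by)
q=quat(-.026)
ctrl.movep([bx-.042,by,.2],q); st()
ctrl.movel([bx-.042,by,.092]); st()
ctrl.movel([bx+.043,by-.002,.09],max_speed=.1); st()
x=.043
while x<.056:
    x+=.003; ctrl.movel([bx+x,by-.002,.09],max_speed=.04); st()
    if get_state()["contact_force"][0]<-12: break
ctrl.movel([bx+.02,by,.09]); ctrl.movel([bx-.03,by,.2],max_speed=.2); ctrl.movep([.42,-.1,.35],q); ctrl.ungrasp(); im,P=look("w12"); st()
for n in ("top","scene"):
    im,d=vision.grab_frame(n); cv2.imwrite(f"pics/e_{n}.png",im)
    if n=="top": cv2.imwrite("pics/e_topc.png",cv2.resize(im[120:280,180:400],None,fx=3.6,fy=3.6,interpolation=cv2.INTER_CUBIC))
```

```text
[ 0.52347991 -0.32877354  0.098     ]
0.523139954141135 -0.3292867712608886
 t 61.33 tcp [ 0.482  -0.3279  0.2003] F [-0.3 -0.1  0.1] w -0.0001
 t 62.2 tcp [ 0.482  -0.3293  0.0933] F [-0.3  0.2  0.2] w -0.0002
 t 63.2 tcp [ 0.5657 -0.3314  0.0901] F [-0.7 -0.1 -0.3] w 0.0
 t 63.45 tcp [ 0.569  -0.3315  0.0901] F [-0.4 -0.4  0.6] w -0.0002
 t 63.7 tcp [ 0.5723 -0.3313  0.09  ] F [ 0.  -0.1  0.1] w -0.0002
 t 63.95 tcp [ 0.5747 -0.3314  0.0899] F [-2.8  0.3 -0.5] w -0.0001
 t 64.2 tcp [ 0.575  -0.3315  0.0897] F [-10.1   1.1   5.7] w -0.0001
 t 64.45 tcp [ 0.5753 -0.3315  0.0896] F [-18.2   2.7  11.5] w -0.0
 t 67.53 tcp [ 0.42 -0.1   0.35] F [-1.3  0.6 -0.3] w 0.0858
```

View pics/w12.png

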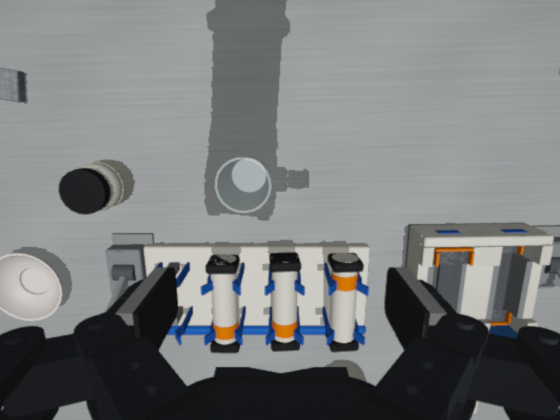

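View pics/e_topc.png

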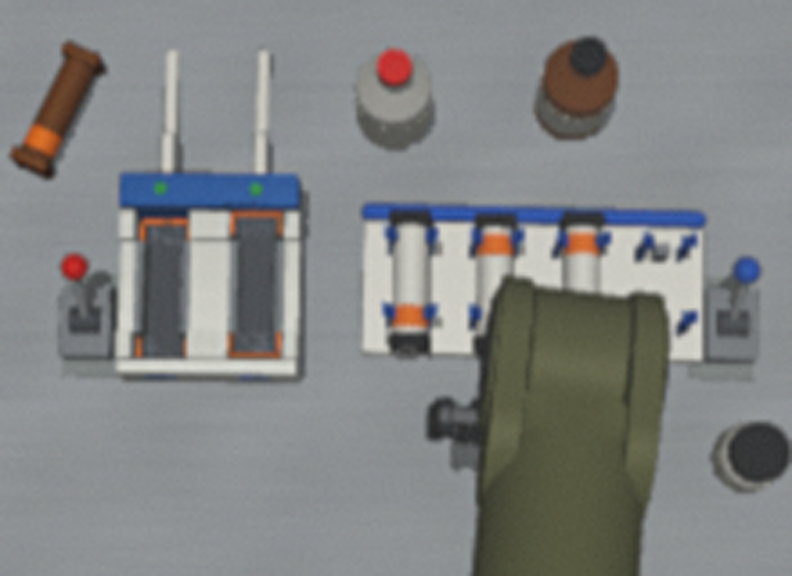

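View pics/e_scene.png

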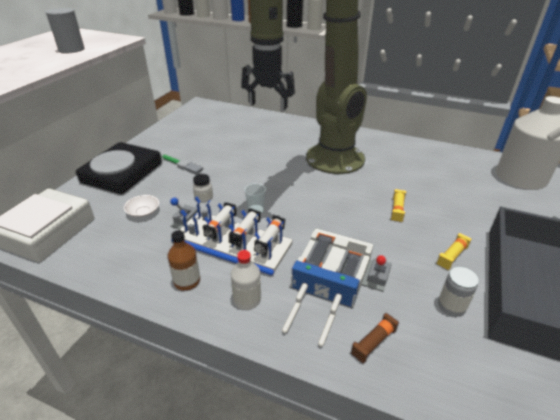

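Run:
```python
from h import *
ticket.close_job(); st()
```

```text
the job is handed in; nothing more can be done
the job is handed in; nothing more can be done
```

The job is handed in: all three cartridges present are clipped into the rinse rack, the feed lever is shut and the rinse lever is on. It took about 68 s on the robot's clock, out of 210 s.

- **Order:** I pushed the red feed lever to its end stop first. Then I pressed the bay 2 cartridge until it sprang out and snapped it into clip pair 1. The two cartridges on the bench went into pairs 2 and 3, and the blue rinse lever came last. Bay 1 started empty.
- **Knocked cartridge:** the second bench cartridge had moved about 3 cm during the run. I measured it again before gripping it.
- **Cartridge check:** pressing each one from above with about 28 to 30 N stopped at 86.6 mm. That matches the 87 mm expected when a cartridge rests on its saddles.
- **Lever check:** the last pictures show both balls over on the far side. The feed ball had moved 70 mm by the camera, against 77 mm nominal, but both levers hit a hard stop (34 N feed, 18 N rinse), so I take them as fully over.
- **Bystanders:** the jar, beaker, bottles, bowl and the yellow and brown look-alikes looked unmoved by eye. I did not measure their positions, and the can was not checked by name.
- **Forces:** while seating the first two cartridges I pressed harder than planned, to 42 and 49 N at the wrist with the fingers holding the cartridge. For the third I stopped at 26 N. No check failed.

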